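# Shut the slide-top box of brass stamps

### The job

At the craft bench, shut the slide-top box that holds the brass stamps (the one whose lid has a red grip): slide its lid along its groove and force it over the small ridge until it is fully home, then let go. Leave the lid of the crayon box (green grip) where it is.

Things in the scene. Friction and masses are not known exactly. Their poses are not given: they have to be found in the camera images.
- stamp_box: light wood slide-top box with brass stamps in it, 200 mm long (x), 100 wide, 57 high, fixed to the bench; origin under its centre; x points along the groove towards the closed end, away from the robot within about 20 degrees. The lid slides level in grooves and cannot lift off; lid top 52 mm above the bench, the lips along both sides (68 mm apart) stand 5 mm higher than the lid
- stamp_lid (a joint): how far that box's lid is open, in m: 0 is fully home against the end wall; starts 0.06 to 0.10. It slides with 1 to 2 N. At about 14 mm open its front edge meets a sprung steel ridge across the box and at 8 mm it passes the ridge's top; this takes 8 to 12 N along the groove, then the lid snaps on towards the end wall, which stops it
- stamp_lid_grip (a point): grip point on the lid's red crossbar, moving with the lid: 11 mm below the bar's top, 25 mm above the lid, 77 mm above the bench. The bar is 14 mm thick along the groove, 50 mm wide across it, 36 mm high, at mid-length of the lid. x points along the groove in the direction that closes the lid, y across it, z up
- crayon_lid_grip (a point): the same point on the green crossbar of the other box, which is alike, also fixed and part-open, but holds coloured crayons; leave its lid where it is

How it is judged:
By the outcome, as a careful person would: the job done as asked, in the order asked, and still so for the second after the job is handed in, with the robot touching nothing.
It also fails if it takes over 35 s, if anything falls off the work surface, if the arm or the gripper's body presses on something with over 40 N, if the wrist force passes 120 N, or if a joint passes its speed limit or range.

### The arm

A 6-joint arm with a two-finger parallel gripper is mounted at the origin on the work surface. World frame = base frame: x ahead of the robot, y to its left, z up, the work surface at z = 0. Lengths are in m, angles in rad, forces in N, time in s.
With the tool pointing down it reaches from about 0.25 to 0.8 m from the base axis. Payload 8.5 kg.
Tool frame: the origin (TCP) lies between the finger pads; the fingertips stand 11 mm ahead of it and the grasp point (between the pads) lies 8 mm behind it; z points along the fingers, y is the direction in which the jaws open and shut (so a half turn about z gives the same grasp; the last joint's range is limited). The gripper opens to 85 mm and grips with 20 to 120 N. Pads are 22 mm wide; open, the fingers measure 114 mm over their backs; the gripper's body (76 mm by 85 mm) begins 54 mm behind the grasp point. The pads swing forward as they close: fully open they stand 13 mm farther back than shut.
Start: joints at [1.235, 0.238, -0.013, 1.319, 0, 1.571], TCP at [0.173, 0.496, 0.242] pointing down, gripper open.
Joint ranges: [-2.66, 2.66], [-1.03, 1.9], [-1.14, 1.46], [-1.82, 2.27], [-1.45, 1.34], [-3.14, 3.14]. Speed limits (rad/s): [2.22, 2.22, 2.79, 3.14, 3.14, 3.14].

### API

Orientations are given as a unit quaternion [w, x, y, z].
In Python, from cell import robot gives the robot as it stands.
- The arm moves only by the tool jog_arm, never from a script. Its argument "plan" is a list that holds one entry, the list of rows, each a list of 5 numbers: the gripper command: -1 is shut, 1 is fully open, values between are in proportion, then the shift along the world's x, y, z in cm, then the turn about the world's z in degrees. In form: [[[gripper, dx, dy, dz, twist], ...]]. A call has 1 to 8 rows; each row shifts and turns the commanded pose from where the row before left it; what a row does not reach is not made up. A row lasts 1/8 s, in which the tool goes at most 62.5 mm and 10.7 degrees, less where a joint would pass 70% of its speed; a pose out of reach is approached as far as the arm can. A call is refused whole if a number of a shift passes 6.25 or a number of a turn 10.7, either way. A call with a gripper value outside its range is refused whole. The fingers move at their own pace and stop on an object; "force" is the grip in N (left out, the last holds). Time passes only in rows, so rows that do not move let the fingers close. It gives the time, the measured TCP pose, the force and the opening at its end, in the units of the state.
- robot.observe(): the state, without advancing time (a new reading comes with each control period).
- robot.grab_frame(name): name is "scene" or "top" or "wrist"; returns the picture (400x640x3 uint8, red, green, blue); there is no depth.
- robot.camera_params(name): a dict with "mtx" (3x3 intrinsics, pixels), "world_to_cam" (4x4, takes a point from world to camera coordinates). Camera axes: x right, y down, z forward; pixel columns grow to the right and rows downward; lengths in m; the calibration is good to about 2 mm. A picture is of the moment at which its call begins: read the wrist's pose just before it. camera_params takes no time and is no camera call; for the wrist camera it gives the pose at the moment of the call.
- robot.hand_in(): hands the job in, once; it reports no verdict.
The state is a dict: "time": time; "qpos": joint angles; "qvel": joint speeds; "effort": joint torques, N m; "ee_pos": TCP position; "orientation": TCP orientation; "force": force on the tool from outside, world axes, zero at the start; "ft_torque": the same for the moment, N m; "opening": opening from 0.0 (shut) to 1.0 (fully open).
Only numpy, scipy, OpenCV 4.12 (cv2) and the standard library are available. Lean on these libraries where they do the work, as an engineer would, in place of code of your own. Each camera call takes 0.05 s, during which the arm holds its last target. There are 200 camera calls.

## Working session

There is one attempt and no reset: what is moved stays moved. The work goes in short steps, Python scripts to look and compute and a tool call to move; the robot and the scene stay as the last step left them, time stands still between calls to the robot, and variables do not carry over. Pictures are saved under pics/ and viewed, about 8 in all and at most 12, crops included, and the job is handed in when it is done.

Besides the shell and the picture viewer there is one more tool, called after "Emit:" as name(argument=value, ...), one argument or row to a line, values as JSON. jog_arm: Moves the arm, as the interface text tells. Its arguments: {"type":"object","properties":{"plan":{"type":"array","items":{"type":"array","items":{"type":"array","items":{"type":"number"}}}},"force":{"type":"number"}},"required":["plan"]}

```bash
mkdir -p pics
python3 - <<'E'
from cell import robot
import cv2,numpy as np
s=robot.observe();print(s)
a=robot.grab_frame("scene");b=robot.grab_frame("top")
cv2.imwrite("pics/s0.png",a[...,::-1]);cv2.imwrite("pics/t0.png",b[...,::-1])
for n in("scene","top"):print(robot.camera_params(n))
E
```

```text
{'time': 0.0, 'qpos': array([ 1.23500016e+00,  2.38797707e-01, -1.42507278e-02,  1.31921010e+00,
       -1.61654638e-05,  1.57078529e+00]), 'qvel': array([-5.22129944e-04, -4.58759279e-06,  8.56512812e-04,  2.68919283e-03,
        1.37091315e-03, -9.12238431e-04]), 'effort': array([-1.36061240e-03, -5.38776219e+01,  3.46436441e+01,  1.83022558e-02,
       -2.46924728e-04, -7.51613811e-06]), 'ee_pos': array([0.17287058, 0.49529677, 0.24167011]), 'orientation': array([-1.14210254e-04,  1.67104870e-01,  9.85938856e-01, -7.22175145e-04]), 'force': array([-0.78158092,  0.18996797, -0.03475331]), 'ft_torque': array([-0.02130503, -0.02417717, -0.02219978]), 'opening': 1.002882269520909}
{'mtx': array([[399.81226141,   0.        , 317.3510704 ],
       [  0.        , 399.81226141, 197.82956106],
       [  0.        ,   0.        ,   1.        ]]), 'world_to_cam': array([[ 0.88662154,  0.46228603,  0.01392378, -0.51918106],
       [ 0.36457605, -0.68006458, -0.63607899, -0.15538208],
       [-0.28458136,  0.56903761, -0.77149832,  1.05040155],
       [ 0.        ,  0.        ,  0.        ,  1.        ]])}
{'mtx': array([[413.09607258,   0.        , 319.50511179],
       [  0.        , 413.09607258, 197.50762126],
       [  0.        ,   0.        ,   1.        ]]), 'world_to_cam': array([[-0.00280258, -0.99999334, -0.00233628, -0.00843589],
       [-0.99575557,  0.00300561, -0.09198809,  0.57094814],
       [ 0.0919945 ,  0.00206856, -0.99575737,  0.74660238],
       [ 0.        ,  0.        ,  0.        ,  1.        ]])}
```

View pics/t0.png

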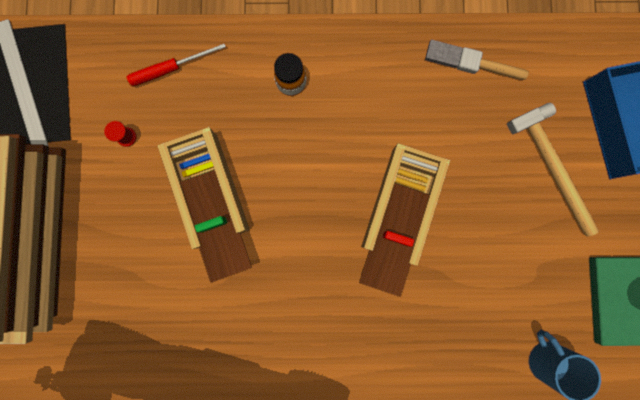

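View pics/s0.png

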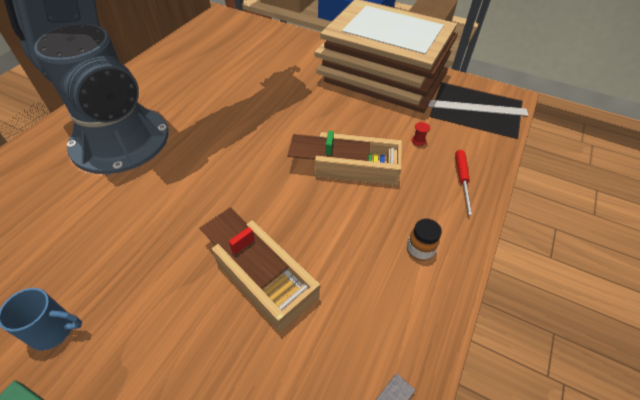

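Top view: red bar at about (399,239) on the right-hand box, which holds brass stamps. The green-grip box is at (209,224). The scene view agrees, with the red bar at about (241,239). Next I measure the bar and the groove direction.

```bash
cat > h.py <<'E'
from cell import robot
import cv2,numpy as np
def plane(n,uv,z,p=None):
    p=p or robot.camera_params(n);T=p["world_to_cam"];R=T[:3,:3];c=-R.T@T[:3,3]
    uv=np.atleast_2d(np.array(uv,float))
    d=(R.T@np.linalg.inv(p["mtx"])@np.c_[uv,np.ones(len(uv))].T).T
    return c+d*((z-c[2])/d[:,2])[:,None]
def blob(m,near):
    cs,_=cv2.findContours(m.astype(np.uint8),cv2.RETR_EXTERNAL,cv2.CHAIN_APPROX_NONE)
    cs=[c for c in cs if cv2.contourArea(c)>20]
    return min(cs,key=lambda c:np.hypot(*(c.reshape(-1,2).mean(0)-near)))
def red(im):
    h=cv2.cvtColor(im,cv2.COLOR_RGB2HSV);return ((h[...,0]<5)|(h[...,0]>174))&(h[...,1]>190)&(h[...,2]>70)
E
python3 - <<'E'
from h import *
def look(n,f,near):
    im=cv2.imread(f)[...,::-1].copy()
    c=blob(red(im),near);r=cv2.minAreaRect(c);print(n,r,cv2.contourArea(c))
    return im,r
im,r=look("top","pics/t0.png",(399,239))
w=plane("top",cv2.boxPoints(r),.086);print(w.round(4),w.mean(0))
_,r2=look("scene","pics/s0.png",(241,239));print(plane("scene",r2[0],.075))
h=cv2.cvtColor(im,cv2.COLOR_RGB2HSV)
lw=(h[...,0]>14)&(h[...,0]<28)&(h[...,2]>150)&(h[...,1]<165)
c=blob(lw,(405,205)); print(cv2.contourArea(c),cv2.boundingRect(c))
P=plane("top",c.reshape(-1,2),.057)
for pr in(cv2.boxPoints(cv2.minAreaRect(P[:,:2].astype(np.float32))),):
    print(pr.round(4),pr.mean(0));e=pr-np.roll(pr,1,0);print(np.hypot(*e.T),np.degrees(np.arctan2(e[:,1],e[:,0])))
v=im.copy();v[lw]=[0,255,255];cv2.drawContours(v,[cv2.boxPoints(r).astype(int)],0,(255,255,255),1)
cv2.imwrite("pics/c1.png",cv2.resize(v[120:310,330:480,::-1],None,fx=3,fy=3))
E
```

```text
top ((398.8154296875, 238.02310180664062), (30.06475067138672, 9.15255355834961), 19.440034866333008) 214.5
[[ 0.4967 -0.1188  0.086 ]
 [ 0.5114 -0.1243  0.086 ]
 [ 0.4942 -0.1724  0.086 ]
 [ 0.4796 -0.1669  0.086 ]] [ 0.49545281 -0.14559198  0.086     ]
scene ((241.33558654785156, 239.76512145996094), (14.25463581085205, 27.03465461730957), 55.00797653198242) 327.5
[[ 0.49822684 -0.1496186   0.075     ]]
2557.5 (364, 143, 87, 122)
[[ 0.4456 -0.1832]
 [ 0.6366 -0.2474]
 [ 0.6686 -0.1522]
 [ 0.4776 -0.088 ]] [ 0.55707616 -0.1676679 ]
[0.10043183 0.2014505  0.10043183 0.2014505 ] [-108.57546  -18.57549   71.42453  161.4245 ]
```

View pics/c1.png

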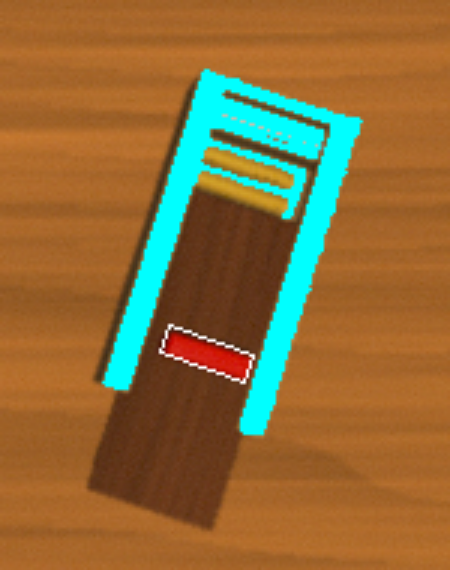

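Box fit is 201×100 mm at yaw −18.6°, and the red bar sits at about (0.496, −0.147). Its lateral offset from the box axis is under 1 mm. Moving above the bar with the jaws along the groove.

Emit:
jog_arm(
  plan=[
    [[1, 2.7, -5.35, 0, -7.4], [1, 2.7, -5.35, 0, -7.4], [1, 2.7, -5.35, 0, -7.4], [1, 2.7, -5.35, 0, -7.4], [1, 2.7, -5.35, 0, -7.4], [1, 2.7, -5.35, 0, -7.4]],
  ],
  force=60,
)

```text
time: 0.85
ee_pos: [0.3354, 0.1729, 0.2423]
orientation: [0.0, 0.529, 0.849, 0.0]
force: [1.4, -0.2, 0.6]
opening: 1.004
```

Emit:
jog_arm(
  plan=[
    [[1, 2.7, -5.35, 0, -7.4], [1, 2.7, -5.35, 0, -7.4], [1, 2.7, -5.35, 0, -7.4], [1, 2.7, -5.35, 0, -7.4], [1, 2.7, -5.35, 0, -7.4], [1, 2.7, -5.35, 0, -7.4], [1, 0, 0, 0, 0], [1, 0, 0, 0, 0]],
  ],
)

```text
time: 1.85
ee_pos: [0.4965, -0.1463, 0.2417]
orientation: [-0.001, 0.809, 0.587, -0.0]
force: [-1.1, -0.0, 0.3]
opening: 0.999
```

Run:
```python
from h import *
p=robot.camera_params("wrist");im=robot.grab_frame("wrist");cv2.imwrite("pics/w1.png",im[...,::-1])
s=robot.observe()["ee_pos"];print(s)
pt=p["world_to_cam"]@[.496,-.147,.088,1];print("expect",(p["mtx"]@pt[:3])/pt[2])
T=p["world_to_cam"];print("cam",-T[:3,:3].T@T[:3,3])
c=blob(red(im),((p["mtx"]@pt[:3])/pt[2])[:2]);r=cv2.minAreaRect(c);print(r)
w=plane("wrist",cv2.boxPoints(r),.088,p);print(w.round(4),w.mean(0))
```

```text
[ 0.49641045 -0.1457627   0.24201118]
expect [317.27677311 189.25975789   1.        ]
cam [ 0.51769156 -0.08077156  0.3735784 ]
((317.0, 186.0), (52.0, 14.0), 90.0)
[[ 0.4983 -0.1173  0.088 ]
 [ 0.5111 -0.1215  0.088 ]
 [ 0.4951 -0.1716  0.088 ]
 [ 0.4817 -0.1672  0.088 ]] [ 0.49656314 -0.14438697  0.088     ]
```

View pics/w1.png

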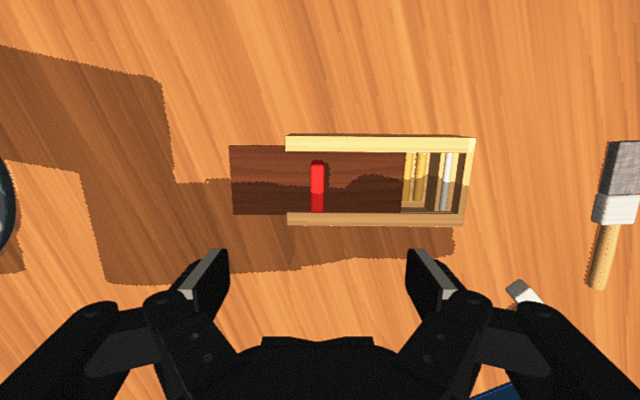

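The wrist view shows the red bar at (317,186), level with the jaw axis and midway between the fingers. It measures (0.4966, −0.1444), within 2–3 mm of the top view. Descending.

Emit:
jog_arm(
  plan=[
    [[1, 0, 0, -4, -0.5], [1, 0, 0, -4, 0], [1, 0, 0, -4, 0], [1, 0, 0, -3, 0], [1, 0, 0, -2.3, 0], [1, 0, 0, 0, 0]],
  ],
)

```text
time: 2.65
ee_pos: [0.4956, -0.1448, 0.0684]
orientation: [-0.001, 0.811, 0.585, -0.001]
force: [-0.0, -0.4, -0.7]
opening: 0.994
```

Emit:
jog_arm(
  plan=[
    [[-1, 0, 0, 0, 0], [-1, 0, 0, 0, 0], [-1, 0, 0, 0, 0], [-1, 0, 0, 0, 0], [-1, 0, 0, 0, 0], [-1, 0, 0, 0, 0]],
  ],
)

```text
time: 3.4
ee_pos: [0.4972, -0.1465, 0.0698]
orientation: [0.0, 0.812, 0.584, 0.0]
force: [-0.5, -0.1, 5.7]
opening: 0.151
```

Gripped: an opening of about 13 mm matches the 14 mm bar. Now pushing along the groove.

Emit:
jog_arm(
  plan=[
    [[-1, 0.95, -0.32, 0, 0], [-1, 0.95, -0.32, 0, 0], [-1, 0.95, -0.32, 0, 0], [-1, 0.95, -0.32, 0, 0], [-1, 0, 0, 0, 0]],
  ],
)

```text
time: 4.03
ee_pos: [0.5362, -0.1596, 0.0698]
orientation: [0.001, 0.812, 0.584, 0.001]
force: [1.9, -0.5, 6.4]
opening: 0.156
```

Emit:
jog_arm(
  plan=[
    [[-1, 0.57, -0.19, 0, 0], [-1, 0.57, -0.19, 0, 0], [-1, 0, 0, 0, 0]],
  ],
)

```text
time: 4.4
ee_pos: [0.5462, -0.163, 0.0699]
orientation: [-0.0, 0.812, 0.584, -0.0]
force: [-2.3, 0.3, 7.1]
opening: 0.156
```

Emit:
jog_arm(
  plan=[
    [[-1, 0.38, -0.13, 0, 0], [-1, 0.38, -0.13, 0, 0], [-1, 0, 0, 0, 0]],
  ],
)

```text
time: 4.78
ee_pos: [0.5546, -0.1658, 0.0698]
orientation: [0.0, 0.812, 0.584, 0.0]
force: [1.5, -0.4, 5.5]
opening: 0.149
```

Emit:
jog_arm(
  plan=[
    [[-1, 0.38, -0.13, 0, 0], [-1, 0.38, -0.13, 0, 0], [-1, 0, 0, 0, 0]],
  ],
)

```text
time: 5.15
ee_pos: [0.5552, -0.166, 0.0697]
orientation: [-0.005, 0.812, 0.584, -0.003]
force: [-27.1, 11.2, 29.4]
opening: 0.15
```

Emit:
jog_arm(
  plan=[
    [[-1, 0.38, -0.13, 0, 0], [-1, 0, 0, 0, 0]],
  ],
)

```text
time: 5.4
ee_pos: [0.5554, -0.1661, 0.0696]
orientation: [-0.007, 0.812, 0.584, -0.005]
force: [-40.9, 15.3, 40.9]
opening: 0.149
```

Force rose to about 44 N along the groove with no motion, which looks like the end wall. I'll relieve the overshoot, then look before releasing.

Emit:
jog_arm(
  plan=[
    [[-1, -0.4, 0.13, 0, 0], [-1, -0.38, 0.13, 0, 0], [-1, 0, 0, 0, 0]],
  ],
)

```text
time: 5.78
ee_pos: [0.5548, -0.1659, 0.0698]
orientation: [-0.002, 0.812, 0.584, -0.001]
force: [-10.7, 5.0, 15.4]
opening: 0.156
```

Run:
```python
from h import *
a=robot.grab_frame("wrist");b=robot.grab_frame("scene")
cv2.imwrite("pics/m.png",np.vstack([cv2.resize(b[190:340,170:350],(640,533))])[...,::-1])
cv2.imwrite("pics/w2.png",a[...,::-1])
```

```text
(no output)
```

View pics/w2.png

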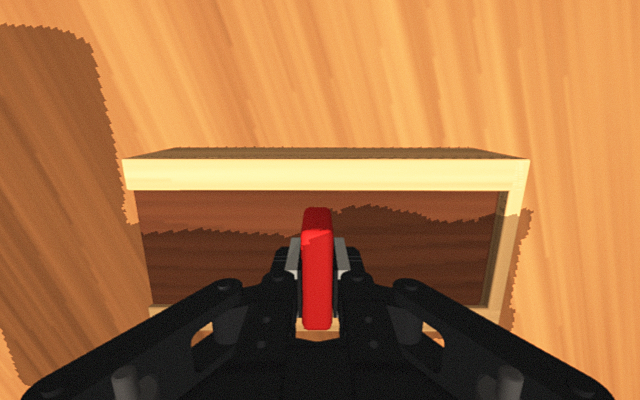

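The lid looks nearly closed, but there is a strip between its front edge (about col 490) and the end wall (about col 508). Zooming in there.

Run:
```python
from h import *
a=cv2.imread("pics/w2.png")
cv2.imwrite("pics/z.png",cv2.resize(a[150:320,440:550],None,fx=3.5,fy=3.5,interpolation=cv2.INTER_CUBIC))
print(a[280,470:530].tolist()[::2])
p=robot.camera_params("wrist")
u=np.array([.948,-.3187]);o=np.array([.557,-.1677])
for c,z in((488,.052),(492,.052),(507,.057),(522,.057),(527,.057),(508,.052)):
    q=plane("wrist",(c,230),z,p)[0,:2]-o;print(c,z,q@u)
for c,z,r in((150,.052,290),(126,.057,175),(318,.088,270),(304,.088,270),(333,.088,270)):
    q=plane("wrist",(c,r),z,p)[0,:2]-o;print(c,z,q@u)
```

```text
[[28, 45, 82], [30, 49, 84], [23, 40, 80], [27, 49, 88], [29, 49, 88], [28, 46, 89], [26, 46, 82], [34, 56, 84], [39, 62, 88], [33, 58, 80], [38, 61, 83], [59, 99, 139], [97, 157, 213], [103, 167, 221], [101, 165, 219], [101, 164, 216], [99, 160, 214], [97, 159, 211], [77, 133, 191], [54, 98, 162], [57, 104, 171], [59, 111, 181], [76, 145, 232], [102, 180, 248], [99, 177, 246], [100, 176, 246], [97, 173, 245], [102, 179, 247], [101, 179, 248], [101, 184, 249]]
488 0.052 0.08900043781545158
492 0.052 0.09114748200213625
507 0.057 0.09580029641108928
522 0.057 0.103577436453532
527 0.057 0.10616910639459844
508 0.052 0.09973330576808495
150 0.052 -0.09895226453092384
126 0.057 -0.09768142762502424
318 0.088 -0.002429719224871998
304 0.088 -0.008400462494131117
333 0.088 0.00396485336529278
```

View pics/z.png

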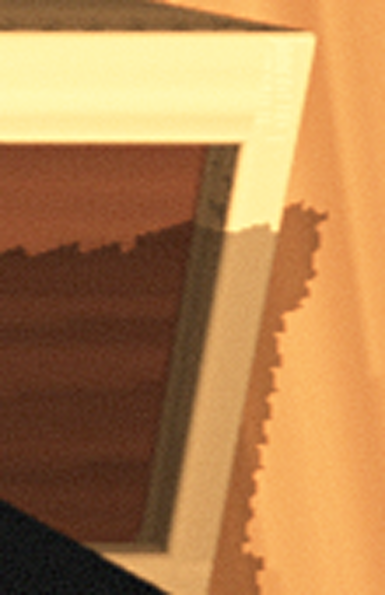

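The strip is about 8 px wide. The end wall's 5 mm exposed inner face alone accounts for about 6.5 px, and no dark gap shows. The lid front is at about 0.092 and the wall's inner face at about 0.092, so the lid is home. Releasing and lifting.

Emit:
jog_arm(
  plan=[
    [[-1, -0.2, 0.07, 0, 0], [1, 0, 0, 0, 0], [1, 0, 0, 0, 0], [1, 0, 0, 0, 0], [1, 0, 0, 0, 0], [1, 0, 0, 0, 0], [1, 0, 0, 0, 0]],
  ],
)

```text
time: 6.75
ee_pos: [0.5556, -0.1661, 0.0693]
orientation: [-0.0, 0.812, 0.584, -0.0]
force: [0.6, -0.3, 0.3]
opening: 1.002
```

Emit:
jog_arm(
  plan=[
    [[1, 0, 0, 2, 0], [1, 0, 0, 4, 0], [1, 0, 0, 4, 0], [1, 0, 0, 4, 0], [1, 0, 0, 4, 0], [1, -4, 0, 2, 0], [1, 0, 0, 0, 0], [1, 0, 0, 0, 0]],
  ],
)

```text
time: 7.75
ee_pos: [0.5158, -0.1662, 0.2691]
orientation: [0.0, 0.812, 0.584, 0.0]
force: [0.2, -0.1, 0.2]
opening: 1.001
```

Run:
```python
from h import *
p=robot.camera_params("wrist");a=robot.grab_frame("wrist");b=robot.grab_frame("scene")
v=np.hstack([cv2.resize(a[100:300,200:520],(480,300)),cv2.resize(b[190:340,190:350],(320,300))])
cv2.imwrite("pics/f.png",v[...,::-1]);print(robot.observe()["force"])
M=p["mtx"]@p["world_to_cam"][:3];q=M@[.5542,-.1667,.088,1];c=blob(red(a),(q/q[2])[:2])
w=plane("wrist",cv2.minAreaRect(c)[0],.088,p)[0];print(w,(w[:2]-[.557,-.1677])@[.948,-.3187])
h=cv2.cvtColor(b,cv2.COLOR_RGB2HSV);h0=cv2.cvtColor(cv2.imread("pics/s0.png"),cv2.COLOR_BGR2HSV)
for k in(h0,h):
    m=(k[...,0]>50)&(k[...,0]<75)&(k[...,1]>150);c=blob(m,(330,143));print("green",cv2.minAreaRect(c))
```

```text
[ 0.60060212  0.56406084 -0.44180445]
[ 0.5536303  -0.16400267  0.088     ] -0.004372820797762696
green ((329.5, 142.5), (21.0, 5.0), 90.0)
green ((329.5, 142.5), (21.0, 5.0), 90.0)
```

View pics/f.png

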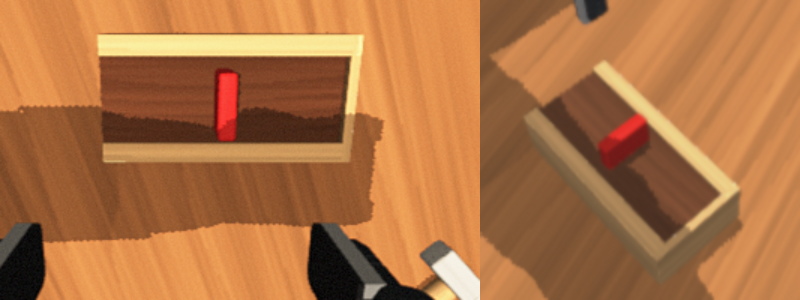

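The final view shows the lid flush against the end wall with no gap, the gripper clear, and the green bar unmoved. Bar centre is at −4 mm, which is where a lid filling −100 to +92 mm would put it.

```bash
python3 -c "
from cell import robot
print(robot.hand_in())"
```

```text
the job is handed in; nothing more can be done
None
```

I shut the stamp box: I gripped the red crossbar, slid the lid about 62 mm along the groove until it stopped at the end wall, then opened the gripper and lifted clear. I handed it in at about 8 s.

- **Lid home:** The last wrist view shows no gap at the end wall. The bar sits about 4 mm short of the box centre, where a fully closed lid would put it.
- **Crayon box:** The green grip is at the same pixels in the scene camera before and after.
- **Robot clear:** The force reading was near zero after release.
- **Disagreements:** I never caught the ridge's 8–12 N in a force reading, so I judged "home" from the firm stop and the pictures. I overshot against the end wall, where the wrist force reached about 60 N in total, under the 120 N limit. The top and wrist views of the bar differed by 2–3 mm.

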